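# Fit a sensor carriage on its curved guide rod

## Task

Pick up the finned sensor carriage from the mat, thread its bore over the tapered free end of the curved steel guide rod, and slide it round the bend, turning it with the rod so that it does not bind, until it meets the buffer sleeve of the stop collar. Press it home there lightly but distinctly for about a second (a firm fingertip push, about 8 N), never forcing carriage, rod or stop, then let go and leave it upright on the rod at the stop. Do not shift the other things on the bench.

Things in the scene. Friction and masses are not known exactly. Their poses are not given: they have to be found in the camera images.
- carriage_bore (a point): Centre of the bore of the loose grey plastic sensor carriage (about 0.2 kg, 30 mm long, 63 mm tall), 24 mm above its underside. x: bore axis, both ends alike; z up. A tube, outside 23, inside 15 mm diameter, open at both ends, 30 mm long, rests on a heavy foot 28 mm wide that reaches from 9.5 to 24 mm below this point. It starts standing on its foot; on the rod the foot hangs below.
- carriage_fin (a point): Centre of the carriage's flat upright grip fin, 24.5 mm above the bore centre, same axes. The fin is 30 mm long (x), 10 mm thick (y) and 29 mm tall (z, of which the top 28 mm stand clear above the tube). Grasp it from above across its 10 mm.
- guide: Fixed curved guide. Origin: centre of the rod's bend, at bench level (no part is there); z up. Level round steel rod, 12 mm diameter, axis 90 mm above the origin. Nominally, in this frame: straight along +y at x = -140 mm from y = -55 to 0, then a 140 mm radius arc about the origin through 140*(-cos t, sin t) mm, heading (sin t, cos t), for t = 0 to 84 degrees, ending in the clamp post.
- rod_free_end (a point): Nominal tip of the rod's free end, on its axis; axes as guide (the rod runs along +y from here). The first 20 mm taper from 4 mm to the full 12 mm diameter. The rod is clamped slightly askew: rod and collar together are turned about the vertical through clamp_post by an unknown angle of up to 1 degree either way, so the true tip may be 4 mm from here. It is clamped hard and does not yield.
- clamp_post (a point): Centre of the black post that clamps the rod's far end, at rod height (90 mm above the bench), at x = -7, y = 139 mm in the frame of guide, with its axes: the vertical through here is what the rod may be turned about. The post is 24 mm square, its top 104 mm above the bench, on a foot 90 x 80 x 12 mm.
- collar: Aluminium stop collar clamped fast on the rod, 26 mm diameter, 14 mm long, at t = 40 to 66 degrees of the bend (varies). Origin: on the rod axis, centre of its flat face towards the carriage. x: along the rod towards the post; y: outwards from the bend; z up. A rigid, dark, 21 mm diameter buffer sleeve sticks out of this face towards the carriage by 2 to 14 mm (unread, varies) and is what the carriage meets.
- board: A green circuit board, 100 x 75 mm, 13 mm tall, lying loose. Origin under its centre. Bystander.
- motor: A small dark motor, 80 mm long, 34 mm wide, 30 mm tall, lying loose. Origin under its centre. Bystander.
- screw_tray: A small black open tray with screws, 75 x 55 x 20 mm, loose, inside the bend of the rod. Origin under its centre. Bystander.
- driver: A screwdriver with a black handle, lying loose. Bystander.
- spacer: A plain aluminium ring, 32 mm outside diameter, 20 mm tall, loose: not the carriage. Origin under its centre. Bystander.
- heatsink: An aluminium finned heat sink, 50 x 45 x 30 mm, loose. Origin under its centre. Bystander.
There are look-alikes about, which are no part of the job. What is shaped like the part that bears carriage_bore but pink, purple or red is not meant.

How it is judged:
By the outcome, as a careful person would: the job done as asked, in the order asked, and still so for the second after the job is handed in, with the robot touching nothing.
It also fails if it takes over 67 s, if anything falls off the work surface, if the arm or the gripper's body presses on something with over 40 N, if the wrist force passes 120 N, or if a joint passes its speed limit or range.

## Robot

A 6-joint arm with a two-finger parallel gripper is mounted at the origin on the work surface. World frame = base frame: x ahead of the robot, y to its left, z up, the work surface at z = 0. Lengths are in m, angles in rad, forces in N, time in s.
With the tool pointing down it reaches from about 0.35 to 0.85 m from the base axis. Payload 8.1 kg.
Tool frame: the origin (TCP) lies midway between the tips of the shut fingers; the grasp point (between the pads) lies 19 mm behind it; z points along the fingers, y is the line along which they close (so a half turn about z gives the same grasp; the last joint's range is limited). The gripper opens to 93 mm and grips with 3 to 60 N. Pads are 15 mm wide; open, the fingers measure 128 mm over their backs; the gripper's body (75 mm by 188 mm) begins 65 mm behind the grasp point.
Start: joints at [1.159, 0.13, 1.488, -0, 1.523, -0.085], TCP at [0.193, 0.568, 0.219] pointing down, gripper open.
Joint ranges: [-2.96, 2.96], [-0.89, 2.26], [0.02, 2.5], [-1.34, 4.48], [0, 2.73], [-2.66, 2.66]. Speed limits (rad/s): [2.39, 2.39, 2.79, 3.14, 3.14, 3.14].

## Interface

Orientations are given as a rotation vector (axis times angle).
In Python, from plant import read_state, read_camera, get_calibration, close_job gives the robot as it stands.
- The arm moves only by the shell command python3 -m crank 'ROWS' [FORCE]. ROWS is JSON, a list that holds one entry, the list of rows, each a list of 7 numbers: the gripper's target within -1 to 1 (fully open at 1, half-way at 0, shut at -1), then the shift along the tool's x, y, z as a fraction of full scale, then the turn, a rotation vector about the tool's x, y, z as a fraction of full scale. In form: [[[grip, x, y, z, rx, ry, rz], ...]]. A call has exactly 5 rows; each row is the pose to reach, as a shift and turn from the pose commanded when the call began, along the tool's axes at that moment; what a row does not reach only later rows make up. Full scale, the value 1, is 0.5 m for a shift and 90 degrees for a turn. A row lasts 1/8 s, in which the tool goes at most 62.5 mm and 10.7 degrees, less where a joint would pass 70% of its speed; a pose out of reach is approached as far as the arm can. A call with a number of a shift or a turn outside -1 to 1 is refused whole. A call with a gripper value outside its range is refused whole. The fingers move at their own pace and stop on an object; FORCE is the grip in N (left out, the last holds). Time passes only in rows, so rows that repeat a pose let the fingers close, or fill a call up. It gives the time, the measured TCP pose, the force, the opening and the grip force at its end, in the units of the state.
- read_state(): the state, without advancing time (a new reading comes with each control period).
- read_camera(name): name is "scene" or "top" or "wrist"; returns the picture (400x640x3 uint8, red, green, blue); there is no depth.
- get_calibration(name): a dict with "fx", "fy", "cx", "cy" (pixels), "eye" and "orientation" of the camera in the world; the wrist camera has in their place "mount" (4x4, takes a point from camera to tool coordinates, whose origin is the TCP and whose axes are the flange's). Camera axes: x right, y down, z forward; pixel columns grow to the right and rows downward; lengths in m; the calibration is good to about 2 mm. The wrist camera is an equidistant fisheye: a pixel r from the principal point sees the ray r / f radians off the axis. A picture is of the moment at which its call begins: read the wrist's pose just before it. get_calibration takes no time and is no camera call.
- close_job(): hands the job in; it is judged then, once.
The state is a dict: "t": time; "q": joint angles; "dq": joint speeds; "joint_torque": joint torques, N m; "tool_pos": TCP position; "orientation": TCP orientation; "force": force on the tool from outside, world axes, zero at the start; "wrist_torque": the same for the moment, N m; "opening": finger opening in m; "gripper_force": force on a finger pad.
Only numpy, scipy, OpenCV 4.12 (cv2) and the standard library are available. Lean on these libraries where they do the work, as an engineer would, in place of code of your own. Each camera call takes 0.05 s, during which the arm holds its last target. There are 200 camera calls.

## Working session

There is one attempt and no reset: what is moved stays moved. The work goes in short steps, Python scripts to look and compute and a shell command to move; the robot and the scene stay as the last step left them, time stands still between calls to the robot, and variables do not carry over. Pictures are saved under pics/ and viewed, at most 10 in all, crops included, and the job is handed in when it is done.

```bash
ls; mkdir -p pics; python3 - <<'E'
from plant import *
import cv2
s=read_state();print({k:s[k] for k in('t','tool_pos','orientation','force','opening')})
for n in("scene","top"):
    cv2.imwrite(f"pics/{n}0.png",read_camera(n)[...,::-1])
for n in("scene","top","wrist"):print(n,get_calibration(n))
E
```

```text
pics
{'t': 0.0, 'tool_pos': array([0.19237928, 0.56773507, 0.21760315]), 'orientation': array([-5.11019579e-01, -3.09931719e+00,  2.72560138e-03]), 'force': array([-0.24601551, -0.04017141,  0.32380913]), 'opening': 0.09333575493841409}
scene {'fx': 363.93945837186783, 'fy': 363.93945837186783, 'cx': 319.7497251057428, 'cy': 199.8915544961655, 'eye': array([0.87596001, 0.24607062, 0.81453169]), 'orientation': array([-1.31448951, -2.52402333,  0.66175187])}
top {'fx': 402.3911924932871, 'fy': 402.3911924932871, 'cx': 315.538566740832, 'cy': 206.07771233373217, 'eye': array([0.39176145, 0.03210667, 1.22010502]), 'orientation': array([-2.17834809,  2.14494473, -0.17168303])}
wrist {'fx': 309.70691628693146, 'fy': 309.70691628693146, 'cx': 321.30060935083355, 'cy': 200.91432995534072, 'mount': array([[-9.77120083e-04, -9.66561934e-01, -2.56431420e-01,
         7.13964899e-02],
       [ 9.99998924e-01, -1.22492489e-03,  8.06635710e-04,
        -5.30220394e-04],
       [-1.09377260e-03, -2.56430356e-01,  9.66562091e-01,
        -1.65269640e-01],
       [ 0.00000000e+00,  0.00000000e+00,  0.00000000e+00,
         1.00000000e+00]])}
```

View pics/top0.png

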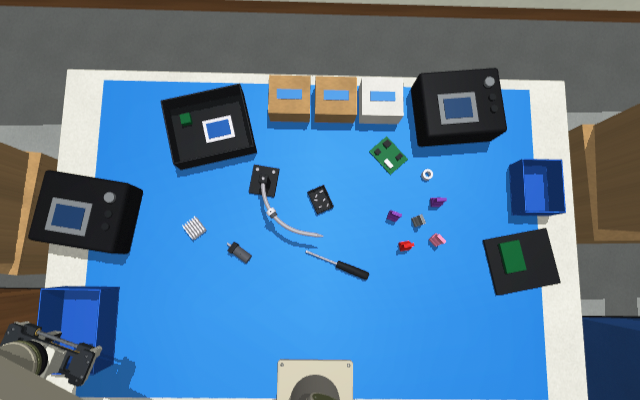

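View pics/scene0.png

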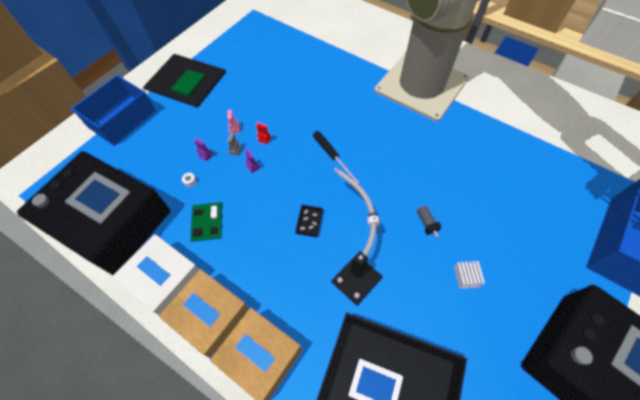

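Top view: grey carriage at about (418,222) among pink, purple and red decoys. The rod tip is at about (321,236), the collar at (271,212) and the post at (265,178). I'll zoom in on these.

```bash
cat > h.py <<'E'
import numpy as np,cv2
from scipy.spatial.transform import Rotation as R
from plant import *
def ray(n,u,v,st=None):
    c=get_calibration(n)
    x,y=(u-c['cx'])/c['fx'],(v-c['cy'])/c['fy']
    if n=='wrist':
        r=np.hypot(x,y); d=np.array([x/r*np.sin(r),y/r*np.sin(r),np.cos(r)]) if r>1e-9 else np.array([0,0,1.])
        M=c['mount'];T=R.from_rotvec(st['orientation']).as_matrix()
        return st['tool_pos']+T@M[:3,3],T@M[:3,:3]@d
    return np.array(c['eye']),R.from_rotvec(c['orientation']).as_matrix()@np.array([x,y,1.])
def atz(n,u,v,z,st=None):
    e,d=ray(n,u,v,st); return e+d*(z-e[2])/d[2]
def proj(n,p,st=None):
    c=get_calibration(n)
    if n=='wrist':
        M=c['mount'];T=R.from_rotvec(st['orientation']).as_matrix()
        q=M[:3,:3].T@(T.T@(np.array(p)-st['tool_pos'])-M[:3,3])
        a=np.arctan2(np.hypot(q[0],q[1]),q[2])/np.hypot(q[0],q[1])
        return np.array([c['cx']+c['fx']*q[0]*a,c['cy']+c['fy']*q[1]*a])
    q=R.from_rotvec(c['orientation']).as_matrix().T@(np.array(p)-c['eye'])
    return np.array([c['cx']+c['fx']*q[0]/q[2],c['cy']+c['fy']*q[1]/q[2]])
E
python3 - <<'E'
from h import *
t=cv2.imread('pics/top0.png');s=cv2.imread('pics/scene0.png')
z=lambda im,x,y,w,h,k:cv2.resize(im[y:y+h,x:x+w],None,fx=k,fy=k,interpolation=cv2.INTER_CUBIC)
a=z(t,380,190,66,60,6);b=z(t,240,160,100,75,4)   # 396x360, 400x300
b=z(t,245,160,80,85,4.5)  #360x382
c=z(s,190,100,90,75,4) #360x300
d=z(s,330,160,60,60,5)
H=600;W=800
m=np.zeros((600,800,3),np.uint8)
a=a[:300];b=cv2.resize(t[160:245,245:325],(320,340),interpolation=2)
m[:300,:396]=a;m[:340,400:720]=b
m[300:600,:360]=c;
e=cv2.resize(s[160:215,330:390],(240,220),interpolation=2);m[345:565,400:640]=e
cv2.imwrite('pics/m1.png',m)
print('car',atz('top',418,222,.06),atz('scene',234,143,.05))
print('tip',atz('top',321,236,.09),atz('scene',336,170,.09))
print('post',atz('top',265,171,.104),atz('scene',361,257,.104))
E
```

```text
car [ 0.50863058 -0.29258384  0.06      ] [ 0.52395362 -0.29103666  0.05      ]
tip [ 0.46170992 -0.00929979  0.09      ] [ 0.4644025  -0.00802849  0.09      ]
post [0.64188278 0.15170044 0.104     ] [0.62051877 0.15830928 0.104     ]
```

View pics/m1.png

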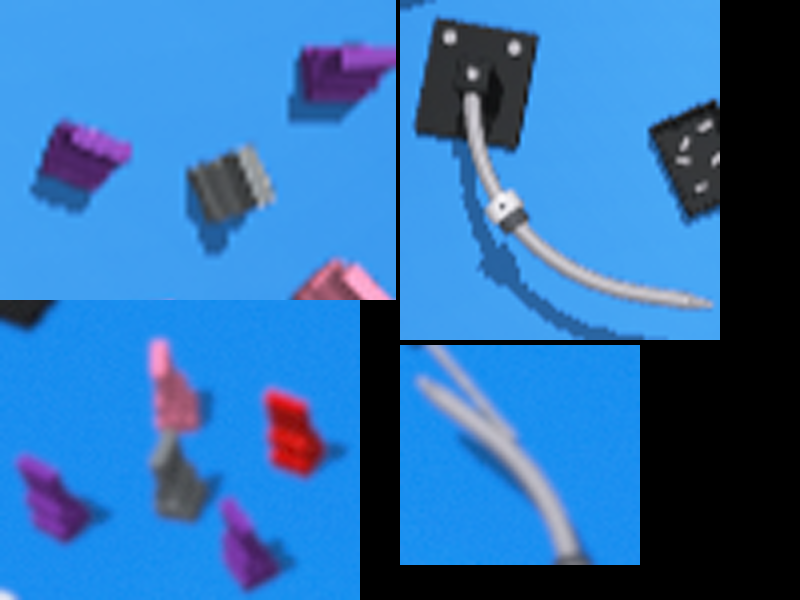

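Crops: the grey carriage's fin top runs from about (420.8,215) to (424.7,223.8) in top and sits near (231,136) in scene. The rod tip is at (322.7,236), the collar at (271.7,212) and the post top at (263.2,178.7).

```bash
cat >> h.py <<'E'
def axes(h):  # tool down, tool x at world angle h (deg)
    h=np.radians(h);x=np.array([np.cos(h),np.sin(h),0]);z=np.array([0,0,-1.]);return np.stack([x,np.cross(z,x),z],1)
def heading(st): 
    x=R.from_rotvec(st['orientation']).as_matrix()[:,0];return np.degrees(np.arctan2(x[1],x[0]))
def togo(p,h,frm=None):
    st=read_state();T=R.from_rotvec(st['orientation']).as_matrix() if frm is None else axes(frm[1])
    p0=st['tool_pos'] if frm is None else frm[0]
    d=T.T@(np.array(p)-p0)/.5
    r=R.from_matrix(T.T@axes(h)).as_rotvec()/(np.pi/2)
    print('shift',d.round(4),'turn',r.round(4))
E
python3 - <<'E'
from h import *
a=atz('top',420.8,215,.063);b=atz('top',424.7,223.8,.063);d=a-b
print('fin',a,b,(a+b)/2,np.linalg.norm(d),np.degrees(np.arctan2(d[1],d[0])),atz('scene',230.7,136,.063))
t=atz('top',322.7,236,.09);p=atz('top',263.2,178.7,.104);v=p-t;print('tip',t,'post',p,np.hypot(*v[:2]))
y=np.degrees(np.arctan2(v[1],v[0]))-np.degrees(np.arctan2(194,133));print('yaw',y)
y=np.radians(y);C,S=np.cos(y),np.sin(y)
G=lambda q:t[:2]-0+np.array([[C,-S],[S,C]])@(np.array(q)-[-.14,-.055])
g=G([0,0]);c=atz('top',271.7,212,.09)[:2]-g;print('bend centre',g,'collar r',np.hypot(*c),'t',np.degrees(np.arctan2(*(np.array([[C,S],[-S,C]])@c)[::-1])))
togo([*((a+b)/2)[:2],.17],np.degrees(np.arctan2(d[1],d[0])))
E
```

```text
fin [ 0.52893654 -0.30037627  0.063     ] [ 0.50339356 -0.31121865  0.063     ] [ 0.51616505 -0.30579746  0.063     ] 0.027748889340115126 23.000046926937628 [ 0.51756648 -0.30449419  0.063     ]
tip [ 0.46178298 -0.01407576  0.09      ] post [0.61963664 0.15607563 0.104     ] 0.23209754912015754
yaw -8.419594661407544
bend centre [0.60832728 0.01983248] collar r 0.13736261937745856 t 134.5945478200104
shift [-1.1742 -1.4466  0.0976] turn [-6.0000e-04  1.2000e-03  1.5364e+00]
```

```bash
python3 -m crank '[[[0,-0.092,-0.076,0,0,0,0.11],[0,-0.184,-0.152,0,0,0,0.22],[0,-0.276,-0.228,0,0,0,0.33],[0,-0.368,-0.304,0,0,0,0.44],[0,-0.46,-0.38,0,0,0,0.55]]]' 30; python3 -c "
from h import *
togo([.516,-.306,.17],23)"
```

```text
t: 0.72
tool_pos: [0.3499, 0.3127, 0.2183]
orientation: [1.769, 2.596, -0.0]
force: [1.4, 0.2, 0.2]
opening: 0.0485
gripper_force: 0.0
shift [-1.2731 -0.1437  0.0968] turn [-0.00e+00  1.00e-04  9.83e-01]
```

```bash
python3 -m crank '[[[0,-0.122,-0.014,0,0,0,0.1],[0,-0.244,-0.028,0,0,0,0.2],[0,-0.366,-0.042,0,0,0,0.3],[0,-0.488,-0.056,0,0,0,0.4],[0,-0.61,-0.07,0,0,0,0.5]]]'; python3 -c "
from h import *
togo([.516,-.306,.17],23)"
```

```text
t: 1.35
tool_pos: [0.4301, 0.0163, 0.2185]
orientation: [2.627, 1.722, 0.001]
force: [1.1, 0.7, 0.1]
opening: 0.0463
gripper_force: 0.0
shift [-0.5226  0.4148  0.0971] turn [ 1.000e-04 -2.000e-04  4.832e-01]
```

```bash
python3 -m crank '[[[0,-0.09,0.07,0.02,0,0,0.1],[0,-0.18,0.14,0.04,0,0,0.2],[0,-0.27,0.21,0.06,0,0,0.3],[0,-0.36,0.28,0.08,0,0,0.4],[0,-0.45,0.35,0.09,0,0,0.483]]]';python3 -m crank '[[[0,0,0.1,0,0,0,0],[0,0,0.1,0,0,0,0],[0,0,0.1,0,0,0,0],[0,0,0.1,0,0,0,0],[0,0,0.1,0,0,0,0]]]'; python3 - <<'E'
from h import *
s=read_state();im=read_camera('wrist')[...,::-1].copy();cv2.imwrite('pics/w1raw.png',im)
print(s['tool_pos'],heading(s))
p=[proj('wrist',q,s) for q in([.529,-.3004,.063],[.5034,-.3112,.063])];print(p)
c=cv2.resize(im[100:400,170:470],(600,600),interpolation=2);cv2.imwrite('pics/w1.png',c)
togo([.516,-.306,.17],23)
E
```

```text
t: 1.98
tool_pos: [0.5019, -0.2592, 0.1725]
orientation: [-3.077, -0.627, 0.001]
force: [0.1, 0.2, 0.4]
opening: 0.0461
gripper_force: 0.0
t: 2.6
tool_pos: [0.5221, -0.3025, 0.1742]
orientation: [3.076, 0.636, 0.001]
force: [0.1, -0.2, 0.7]
opening: 0.0461
gripper_force: 0.0
[ 0.522071   -0.30249024  0.17420045] 23.379458105026615
[array([322.37346066, 190.24702747]), array([322.11420206, 219.09960766])]
shift [-0.0138  0.0013  0.0084] turn [ 0.0004 -0.0003  0.0041]
```

View pics/w1.png

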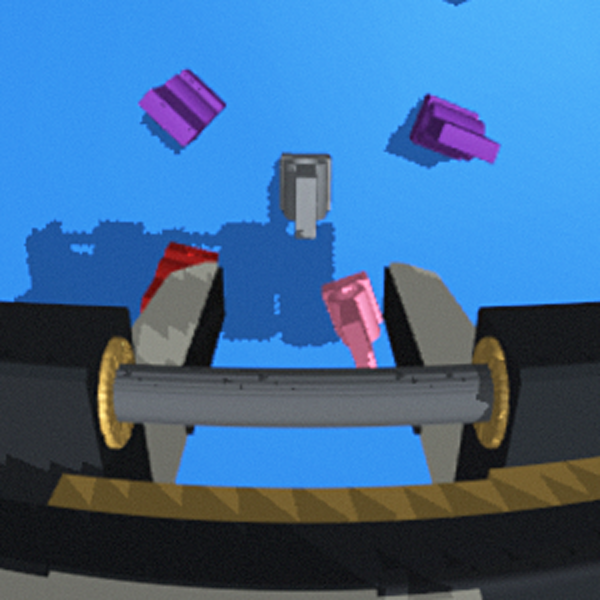

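The wrist view matches the prediction. The fin top spans raw (323,189) to (323,219), and the pink and red decoys are clear of the fingers. Descending.

```bash
python3 -m crank '[[[0,-0.014,0.002,0.06,0,0,0],[0,-0.014,0.002,0.12,0,0,0],[0,-0.014,0.002,0.18,0,0,0],[0,-0.014,0.002,0.23,0,0,0],[0,-0.014,0.002,0.258,0,0,0]]]';python3 -m crank '[[[0,0,0,0.006,0,0,-0.004],[0,0,0,0.01,0,0,-0.004],[0,0,0,0.01,0,0,-0.004],[0,0,0,0.01,0,0,-0.004],[0,0,0,0.01,0,0,-0.004]]]'; python3 - <<'E'
from h import *
s=read_state();im=read_camera('wrist')[...,::-1].copy();cv2.imwrite('pics/w2raw.png',im)
print(s['tool_pos'],heading(s))
togo([.5162,-.3064,.039],23)
E
```

```text
t: 3.28
tool_pos: [0.5153, -0.3062, 0.0434]
orientation: [-3.076, -0.635, 0.002]
force: [-0.4, -0.1, -0.2]
opening: 0.0464
gripper_force: 0.0
t: 3.9
tool_pos: [0.5162, -0.3073, 0.0402]
orientation: [3.074, 0.644, 0.001]
force: [1.0, -0.2, 0.1]
opening: 0.0466
gripper_force: 0.0
[ 0.51619556 -0.30734104  0.0401527 ] 23.663867664295466
shift [ 0.0009 -0.0015  0.002 ] turn [ 0.0003 -0.0002  0.0074]
```

```bash
python3 -m crank '[[[-1,0,-0.001,0,0,0,0.005],[-1,0,-0.001,0,0,0,0.005],[-1,0,-0.001,0,0,0,0.005],[-1,0,-0.001,0,0,0,0.005],[-1,0,-0.001,0,0,0,0.005]]]' 30;python3 -m crank '[[[-1,0,0,-0.05,0,0,0],[-1,0,0,-0.1,0,0,0],[-1,0,0,-0.17,0,0,0],[-1,0,0,-0.23,0,0,0],[-1,0,0,-0.23,0,0,0]]]'; python3 - <<'E'
from h import *
s=read_state();im=read_camera('wrist')[...,::-1].copy();cv2.imwrite('pics/w3raw.png',im)
print(s['tool_pos'],heading(s))
c=cv2.resize(im[100:350,195:445],(600,600),interpolation=2);cv2.imwrite('pics/w3.png',c)
E
```

```text
t: 4.58
tool_pos: [0.5157, -0.3066, 0.0396]
orientation: [-3.077, -0.632, 0.0]
force: [-0.4, 0.2, 0.5]
opening: 0.0101
gripper_force: 30.0
t: 5.2
tool_pos: [0.5173, -0.3078, 0.1574]
orientation: [3.074, 0.631, 0.006]
force: [0.8, 0.1, -1.5]
opening: 0.0098
gripper_force: 30.0
[ 0.51725181 -0.30778865  0.15739289] 23.21497297030546
```

View pics/w3.png

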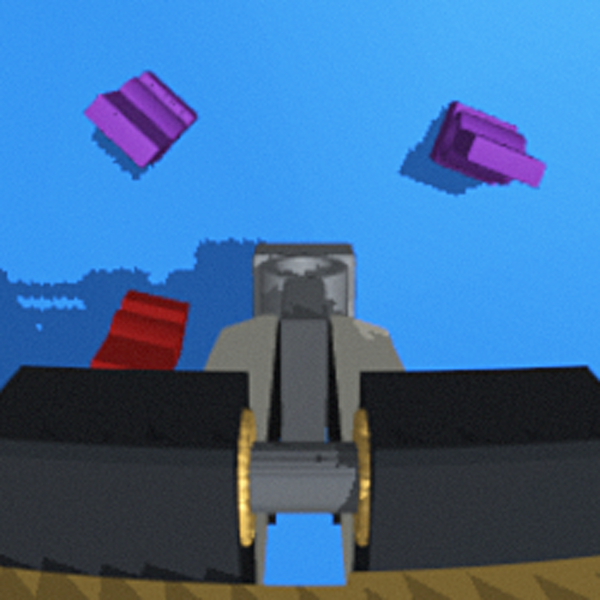

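Carriage gripped, opening 9.8 mm, bore about 15.7 mm below the TCP. Next I'll go to a look pose before the rod tip.

```bash
python3 -c "
from h import *
togo([.450,-.093,.19],81.6)"
```

```text
shift [ 0.0472 -0.4455 -0.0706] turn [ 0.0012 -0.     -0.6487]
```

```bash
python3 -m crank '[[[-1,0.01,-0.08,-0.03,0,0,-0.11],[-1,0.02,-0.16,-0.06,0,0,-0.22],[-1,0.03,-0.25,-0.07,0,0,-0.33],[-1,0.04,-0.34,-0.07,0,0,-0.44],[-1,0.047,-0.4,-0.07,0,0,-0.55]]]';python3 -m crank '[[[-1,0.003,-0.045,0,0,0,-0.09],[-1,0.003,-0.045,0,0,0,-0.098],[-1,0.003,-0.045,0,0,0,-0.098],[-1,0.003,-0.045,0,0,0,-0.098],[-1,0.003,-0.045,0,0,0,-0.098]]]'; python3 - <<'E'
from h import *
import json
s=read_state();im=read_camera('wrist')[...,::-1].copy();cv2.imwrite('pics/w4raw.png',im)
json.dump({k:list(s[k]) for k in('tool_pos','orientation')},open('w4.json','w'))
print(s['tool_pos'],heading(s))
cv2.imwrite('pics/w4.png',cv2.resize(im[0:300,160:560],(800,600),interpolation=2))
E
```

```text
t: 5.88
tool_pos: [0.4567, -0.1115, 0.187]
orientation: [-2.521, -1.869, 0.003]
force: [0.9, 0.2, -2.4]
opening: 0.0095
gripper_force: 30.0
t: 6.5
tool_pos: [0.4376, -0.1058, 0.1894]
orientation: [-2.38, -2.05, 0.0]
force: [-0.2, -0.2, -1.9]
opening: 0.0098
gripper_force: 30.0
[ 0.43763041 -0.1058465   0.18938733] 81.45636621435794
```

View pics/w4.png

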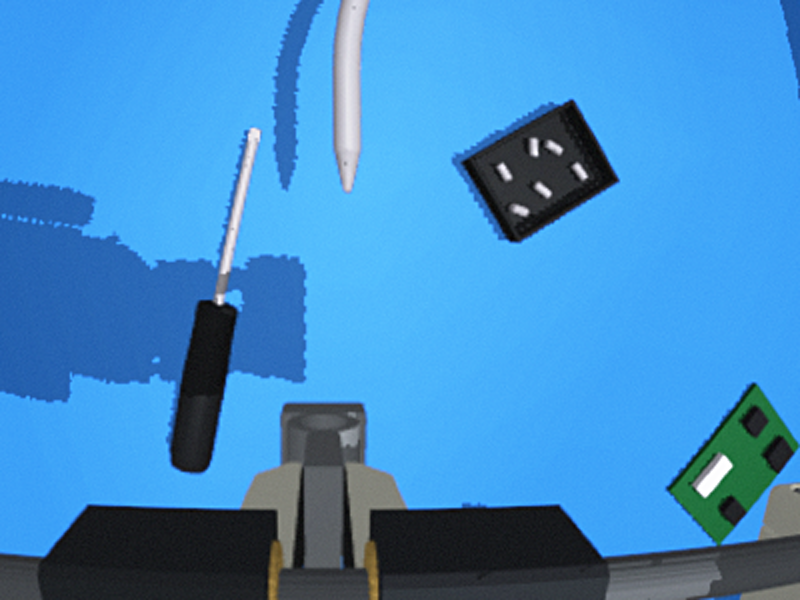

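Wrist view: the rod tip is at raw (333.5,95), and the rod runs up to (336,0). The tray and driver are clear. I'll fit the rod's axis from its segmented pixels.

```bash
cat > fit.py <<'E'
from h import *
import json
from scipy.optimize import least_squares
s={k:np.array(v) for k,v in json.load(open('w4.json')).items()}
im=cv2.imread('pics/w4raw.png').astype(int)
P=[]
for v in range(0,96,2):
    row=im[v,318:352];m=np.where((abs(row[:,0]-row[:,2])<45)&(row[:,2]>110))[0]
    if len(m): P.append((318+m.mean(),v,len(m)))
P=np.array(P);print(P[::8].round(1),P[-3:])
W=np.array([atz('wrist',u,v,.09,s)[:2] for u,v,_ in P])
tip=W[-1]
def f(p,full=False):
    c,S=np.cos(p[2]),np.sin(p[2]);q=(W-p[:2])@np.array([[c,-S],[S,c]])
    lat=np.where(q[:,1]<0,-.14-q[:,0],np.hypot(q[:,0],q[:,1])-.14)
    return np.r_[lat,3*(q[-1,1]+.055)]
r=least_squares(f,[.608,.02,np.radians(-8.4)])
p=r.x;print('bend',p[:2],'yaw',np.degrees(p[2]),'rms mm',1e3*np.sqrt(np.mean(r.fun**2)),'tip',tip)
G=lambda q:p[:2]+np.array([[np.cos(p[2]),-np.sin(p[2])],[np.sin(p[2]),np.cos(p[2])]])@np.array(q)
print('post',G([-.007,.139]),'in top',proj('top',[*G([-.007,.139]),.104]),'tip top',proj('top',[*tip,.09]))
c=atz('top',271.7,212,.09)[:2]-p[:2];print('collar t',180-np.degrees(np.arctan2(c[1],c[0]))+np.degrees(p[2]),np.hypot(*c))
E
python3 fit.py
```

```text
[[337.    0.   13. ]
 [334.   16.   13. ]
 [333.   32.   13. ]
 [333.   48.   13. ]
 [333.   64.   13. ]
 [333.5  80.   10. ]] [[333.5  90.    6. ]
 [333.5  92.    4. ]
 [333.5  94.    4. ]]
bend [0.60752725 0.01861286] yaw -8.646661373531877 rms mm 0.2005906153409109 tip [ 0.46116001 -0.01473532]
post [0.62150414 0.15708541] in top [262.86161927 178.04296618] tip top [322.93218868 236.2256353 ]
collar t 45.74589444641233 0.13788166142015354
```

```bash
cat >> h.py <<'E'
GP=np.array([.60753,.01861,np.radians(-8.647)])
def rod(t=None,y=None):  # world xy and heading at arc angle t (deg) or straight y (m)
    c,S=np.cos(GP[2]),np.sin(GP[2]);M=np.array([[c,-S],[S,c]])
    if y is not None: return GP[:2]+M@[-.14,y],np.degrees(GP[2])+90
    a=np.radians(t);return GP[:2]+.14*M@[-np.cos(a),np.sin(a)],np.degrees(GP[2])+90-t
def avg(n=5):
    P=[];F=[];H=[]
    for i in range(n):
        s=read_state();P.append(s['tool_pos']);F.append(s['force']);H.append(heading(s));last=read_camera('wrist')
    P=np.array(P);print('t',round(s['t'],2),'pos',P.mean(0).round(4),'sd mm',(1e3*P.std(0)).round(2),'h',np.mean(H).round(2),'F',np.mean(F,0).round(1),'tq',s['wrist_torque'].round(2),'op',round(s['opening'],4))
    return P.mean(0),np.mean(H),last
def where(p):  # guide-frame description of TCP
    c,S=np.cos(GP[2]),np.sin(GP[2]);q=np.array([[c,S],[-S,c]])@(p[:2]-GP[:2])
    print('guide y',q[1].round(4),'lat out mm',round(1e3*((-.14-q[0]) if q[1]<0 else np.hypot(*q)-.14),2),'t',round(np.degrees(np.arctan2(q[1],-q[0])),2))
E
python3 - <<'E'
from h import *
p,h,_=avg();where(p)
q,hd=rod(y=-.083);togo([*q,.1057],hd,(p,h))
s=read_state()
A=axes(h);print('bore front top pred',proj('wrist',p+A@[.015,0,.005],s),'foot',proj('wrist',p+A@[.015,0,.03],s))
E
```

```text
t 6.75 pos [ 0.4375 -0.1057  0.1896] sd mm [0.04 0.07 0.05] h 81.49 F [ 0.2 -0.4 -2.1] tq [-0.07  0.05  0.01] op 0.0097
guide y -0.1484 lat out mm 9.36 t -44.82
shift [0.1308 0.019  0.1677] turn [0.     0.     0.0016]
bore front top pred [322.33656684 218.73358845] foot [322.23688687 206.87085037]
```

```bash
python3 -m crank '[[[-1,0.02,0.005,0.04,0,0,0],[-1,0.05,0.01,0.08,0,0,0.001],[-1,0.08,0.019,0.12,0,0,0.001],[-1,0.11,0.019,0.155,0,0,0.001],[-1,0.131,0.019,0.168,0,0,0.001]]]';python3 -m crank '[[[-1,0,0,0,0,0,0],[-1,0,0,0,0,0,0],[-1,0,0,0,0,0,0],[-1,0,0,0,0,0,0],[-1,0,0,0,0,0,0]]]'; python3 - <<'E'
from h import *
p,h,im=avg(3);where(p)
q,hd=rod(y=-.083);togo([*q,.1057],hd,(p,h))
cv2.imwrite('pics/w5.png',cv2.resize(im[50:250,220:420,::-1],(600,600),interpolation=2))
print(proj('wrist',[*rod(y=-.055)[0],.09],read_state()))
E
```

```text
t: 7.42
tool_pos: [0.4557, -0.0411, 0.1043]
orientation: [-2.379, -2.049, 0.002]
force: [0.4, -0.3, -2.2]
opening: 0.0096
gripper_force: 30.0
t: 8.05
tool_pos: [0.4566, -0.0423, 0.1058]
orientation: [2.381, 2.049, 0.0]
force: [0.2, 0.8, -2.1]
opening: 0.0097
gripper_force: 30.0
t 8.15 pos [ 0.4565 -0.0423  0.1058] sd mm [0.03 0.03 0.04] h 81.43 F [-0.1  0.3 -2.1] tq [-0.07  0.11 -0.02] op 0.0094
guide y -0.0829 lat out mm 0.13 t -30.61
shift [-0.0002  0.0003  0.0002] turn [0.     0.     0.0009]
[322.56588109 192.74936107]
```

View pics/w5.png

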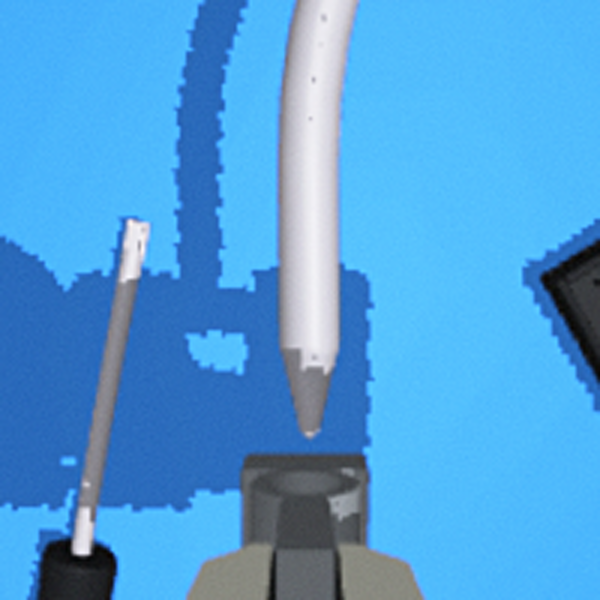

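The tip is at raw (323.3,195.7) and the carriage's centre column is about 322, so the rod sits about 0.8 mm to tool +y. I'll correct for that and thread it.

```bash
sed -i 's/^GP=.*/GP=np.array([.60853-.0000,.0175,np.radians(-8.647)])/' h.py; python3 -m crank '[[[-1,0,0.0018,0,0,0,0.001],[-1,0.014,0.0018,0,0,0,0.001],[-1,0.028,0.0018,0,0,0,0.001],[-1,0.042,0.0018,0,0,0,0.001],[-1,0.056,0.0018,0,0,0,0.001]]]';python3 - <<'E'
from h import *
p,h,im=avg(3);where(p)
cv2.imwrite('pics/w6raw.png',im[...,::-1])
cv2.imwrite('pics/w6.png',cv2.resize(im[50:250,220:420,::-1],(600,600),interpolation=2))
E
```

```text
t: 8.82
tool_pos: [0.4616, -0.0139, 0.1056]
orientation: [-2.382, -2.048, 0.0]
force: [-0.7, 0.0, -2.1]
opening: 0.0095
gripper_force: 30.0
t 8.93 pos [ 0.4616 -0.0136  0.1056] sd mm [0.03 0.28 0.01] h 81.39 F [-0.5  0.2 -1.8] tq [-0.1   0.1   0.02] op 0.0098
guide y -0.0528 lat out mm 0.57 t -20.6
```

View pics/w6.png

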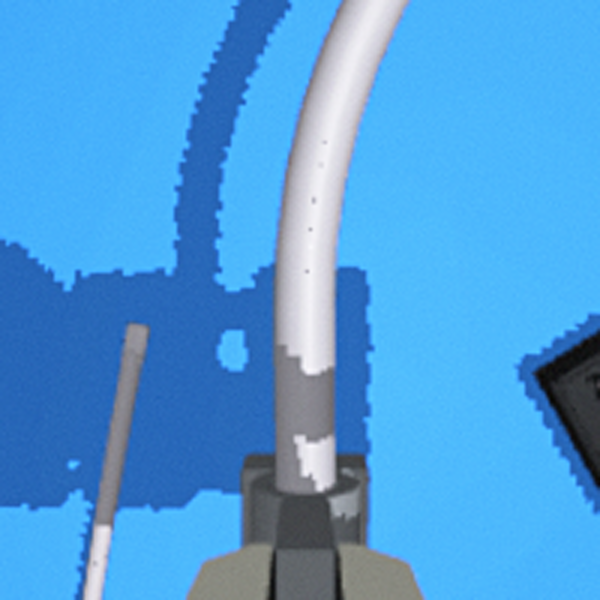

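Threaded and centred: the rod column is 305 and the fin column 306, with no side force. I'll refit the bend from this closer view.

```bash
python3 - <<'E'
from h import *
from scipy.optimize import least_squares
s=read_state();im=cv2.imread('pics/w6raw.png').astype(int)
P=[]
for v in range(10,206,3):
    row=im[v,300:400];m=np.where((row[:,0]-row[:,2]<40)&(row[:,2]>70))[0]
    if len(m)>8 and m.max()<98:P.append((300+(m.min()+m.max())/2,v,len(m),m.max()-m.min()+1))
P=np.array(P);print(P[::9])
W=np.array([atz('wrist',u,v,.09,s)[:2] for u,v,*_ in P])
def f(p):
    c,S=np.cos(p[2]),np.sin(p[2]);q=(W-p[:2])@np.array([[c,-S],[S,c]])
    return np.where(q[:,1]<0,-.14-q[:,0],np.hypot(q[:,0],q[:,1])-.14)
r=least_squares(f,GP);p=r.x;print(p,np.degrees(p[2]),1e3*np.sqrt(np.mean(r.fun**2)))
c,S=np.cos(p[2]),np.sin(p[2]);M=np.array([[c,-S],[S,c]]);print('tip',p[:2]+M@[-.14,-.055],'post',p[:2]+M@[-.007,.139])
E
```

```text
[[369.5  13.   26.   26. ]
 [350.5  40.   22.   22. ]
 [337.   67.   21.   21. ]
 [328.5  94.   20.   20. ]
 [323.  121.   19.   19. ]
 [321.5 148.   20.   20. ]
 [321.  175.   19.   19. ]
 [321.  202.   21.   21. ]]
[ 0.60705736  0.01674477 -0.14153205] -8.10918893678843 0.18265590381430008
tip [ 0.46069891 -0.01795689] post [0.61973469 0.15534233]
```

```bash
sed -i 's/^GP=.*/GP=np.array([.60706,.01675,np.radians(-8.109)])/' h.py; cat >> h.py <<'E'
def path(ss,z=.1057,pos=None):  # ss: guide y (m) if <0, else arc degrees
    p,h,im=avg(3);where(p);A=axes(h)
    for s in ss:
        q,hd=rod(y=s) if s<0 else rod(t=s)
        if s>=0: q=GP[:2]+(q-GP[:2])*139.6/140
        print(s,(A.T@(np.array([*q,z])-p)/.5).round(4),round((h-hd)/90,4))
    return p,h,im
E
python3 -c "
from h import *
path([-.045,-.037,-.03,-.022,-.015])"
```

```text
t 9.07 pos [ 0.4615 -0.0143  0.1056] sd mm [0.02 0.18 0.02] h 81.39 F [-0.2 -0.2 -2.1] tq [-0.05  0.11  0.01] op 0.0097
guide y -0.0513 lat out mm -0.3 t -20.17
-0.045 [ 0.0126 -0.0007 -0.0002] -0.0056
-0.037 [ 0.0286 -0.0009 -0.0002] -0.0056
-0.03 [ 0.0426 -0.001  -0.0002] -0.0056
-0.022 [ 0.0586 -0.0011 -0.0002] -0.0056
-0.015 [ 0.0726 -0.0012 -0.0002] -0.0056
```

```bash
python3 -m crank '[[[-1,0.013,-0.0004,0,0,0,-0.003],[-1,0.028,-0.0005,0,0,0,-0.004],[-1,0.043,-0.0006,0,0,0,-0.004],[-1,0.059,-0.0006,0,0,0,-0.004],[-1,0.073,-0.0007,0,0,0,-0.004]]]';python3 -c "
from h import *
path([-.008,0,3,6,9])"
```

```text
t: 9.75
tool_pos: [0.4667, 0.0223, 0.1056]
orientation: [-2.376, -2.056, -0.0]
force: [0.3, -0.3, -1.8]
opening: 0.0096
gripper_force: 30.0
t 9.85 pos [0.4668 0.0225 0.1056] sd mm [0.04 0.26 0.02] h 81.75 F [ 0.2  0.1 -2.1] tq [-0.12  0.07  0.02] op 0.0098
guide y -0.0141 lat out mm -0.3 t -5.76
-0.008 [ 0.0122 -0.0006 -0.0001] -0.0016
0 [ 0.0282  0.0001 -0.0001] -0.0016
3 [ 0.0428  0.0005 -0.0001] 0.0318
6 [ 0.0573  0.0016 -0.0001] 0.0651
9 [ 0.0718  0.0035 -0.0001] 0.0984
```

```bash
python3 -m crank '[[[-1,0.012,-0.0004,0,0,0,0],[-1,0.028,0,0,0,0,0.005],[-1,0.043,0.0004,0,0,0,0.032],[-1,0.057,0.0015,0,0,0,0.065],[-1,0.072,0.0034,0,0,0,0.098]]]';python3 -c "
from h import *
p,h,im=path([12,15,18,21,24])
cv2.imwrite('pics/w7raw.png',im[...,::-1])
cv2.imwrite('pics/w7.png',cv2.resize(im[0:250,220:470,::-1],(600,600),interpolation=2))
"
```

```text
t: 10.52
tool_pos: [0.4736, 0.0576, 0.1056]
orientation: [-2.529, -1.864, -0.0]
force: [-0.4, -0.2, -2.9]
opening: 0.01
gripper_force: 30.0
t 10.62 pos [0.4737 0.0579 0.1057] sd mm [0.09 0.29 0.03] h 72.77 F [-0.2  0.2 -2.3] tq [-0.04  0.08  0.  ] op 0.0096
guide y 0.0219 lat out mm -0.46 t 9.03
12 [ 0.0145  0.0002 -0.0001] 0.032
15 [ 0.029   0.0014 -0.0001] 0.0653
18 [ 0.0435  0.0032 -0.0001] 0.0986
21 [ 0.0579  0.0059 -0.0001] 0.132
24 [ 0.0721  0.0092 -0.0001] 0.1653
```

View pics/w7.png

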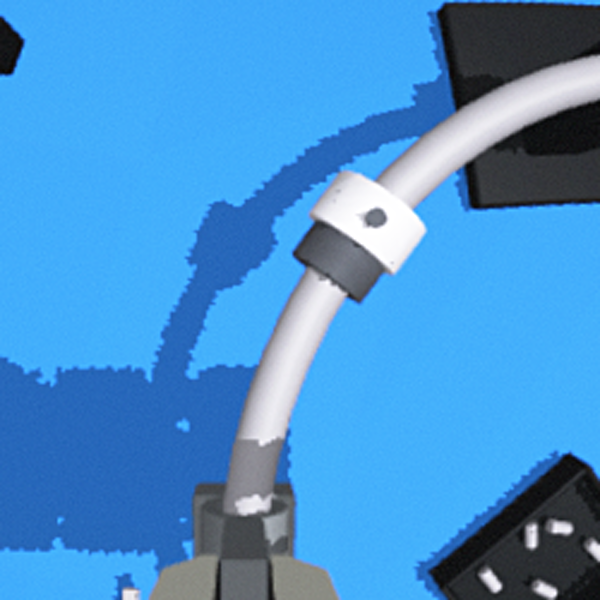

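The collar is at crop (368,222). The dark sleeve's near face runs from about (296,252) to (362,300), so its axis point is near raw (357,116).

```bash
python3 -c "
from h import *
s=read_state()
for u,v in((329,277),(368,222),(345,240)):
    where(atz('wrist',220+u/2.4,v/2.4,.09,s))
"; python3 -m crank '[[[-1,0.014,0.0002,0,0,0,0.032],[-1,0.029,0.0014,0,0,0,0.065],[-1,0.043,0.0032,0,0,0,0.098],[-1,0.05,0.0045,0,0,0,0.116],[-1,0.058,0.0059,0,0,0,0.132]]]';python3 -c "
from h import *
p,h,im=path([23,25,27,29,31])
cv2.imwrite('pics/w8raw.png',im[...,::-1])
cv2.imwrite('pics/w8.png',cv2.resize(im[50:250,220:420,::-1],(600,600),interpolation=2))
"
```

```text
guide y 0.0913 lat out mm 0.16 t 40.62
guide y 0.1034 lat out mm 0.36 t 47.46
guide y 0.0997 lat out mm 2.05 t 44.58
t: 11.3
tool_pos: [0.4849, 0.0838, 0.1056]
orientation: [2.707, 1.594, -0.0]
force: [-0.4, 0.2, -2.3]
opening: 0.0101
gripper_force: 30.0
t 11.4 pos [0.485  0.084  0.1056] sd mm [0.08 0.15 0.02] h 60.97 F [-0.1  0.  -2.2] tq [-0.03  0.07 -0.04] op 0.01
guide y 0.0493 lat out mm -0.64 t 20.74
23 [ 0.011  -0.0003 -0.0001] 0.0231
25 [ 0.0208  0.0002 -0.0001] 0.0453
27 [ 0.0305  0.0011 -0.0001] 0.0675
29 [ 0.0401  0.0023 -0.0001] 0.0898
31 [ 0.0498  0.0038 -0.0001] 0.112
```

View pics/w8.png

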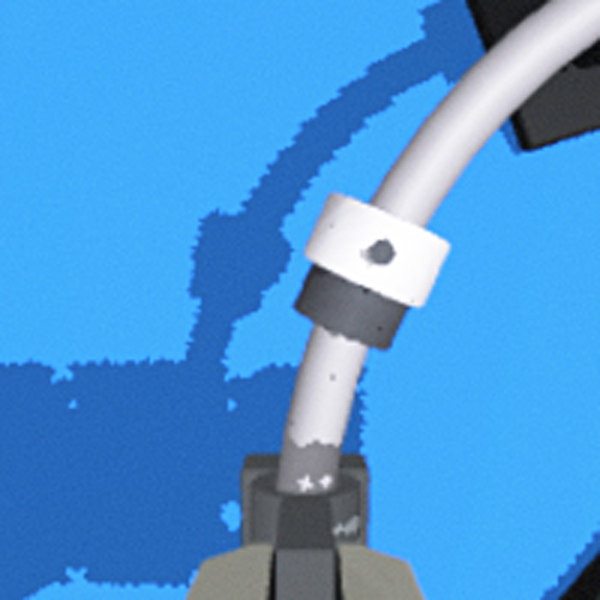

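Rod still centred in the bore and no side force. The sleeve face at about t=40.6° means contact near t=34°, so I'll advance to 31°.

```bash
python3 -m crank '[[[-1,0.011,-0.0002,0,0,0,0.023],[-1,0.021,0.0003,0,0,0,0.045],[-1,0.03,0.0011,0,0,0,0.067],[-1,0.04,0.0022,0,0,0,0.09],[-1,0.05,0.0038,0,0,0,0.112]]]';python3 -c "
from h import *
p,h,im=path([32,33,34,35])
s=read_state();print([proj('wrist',[*rod(t=t)[0],.09],s).round(0) for t in (40,41,42)])
v=atz('wrist',220+342/3,50+325/3,.09,s)
"
```

```text
t: 12.08
tool_pos: [0.4986, 0.1047, 0.1056]
orientation: [2.837, 1.35, -0.0]
force: [-0.5, 0.2, -2.1]
opening: 0.0095
gripper_force: 30.0
t 12.18 pos [0.4988 0.1049 0.1056] sd mm [0.13 0.15 0.03] h 50.89 F [-0.2  0.3 -2.3] tq [-0.12  0.08  0.05] op 0.0097
guide y 0.072 lat out mm -0.4 t 31.04
32 [ 0.0047  0.     -0.0001] 0.0111
33 [ 0.0096  0.0002 -0.0001] 0.0222
34 [ 0.0144  0.0004 -0.0001] 0.0333
35 [ 0.0193  0.0007 -0.0001] 0.0444
[array([324., 202.]), array([325., 198.]), array([326., 194.])]
```

```bash
python3 -m crank '[[[-1,0.002,0,0,0,0,0.005],[-1,0.004,0,0,0,0,0.01],[-1,0.006,0.0001,0,0,0,0.014],[-1,0.008,0.0002,0,0,0,0.019],[-1,0.01,0.0002,0,0,0,0.023]]]';python3 -c "
from h import *
p,h,im=path([33.5,34,34.5])
cv2.imwrite('pics/w9.png',cv2.resize(im[150:230,270:370,::-1],(800,640)[:2],interpolation=2)[:600])
"
```

```text
t: 12.85
tool_pos: [0.5019, 0.1086, 0.1056]
orientation: [2.861, 1.299, -0.0]
force: [-0.3, -0.9, -1.9]
opening: 0.0097
gripper_force: 30.0
t 12.95 pos [0.5019 0.1086 0.1056] sd mm [0.02 0.03 0.01] h 48.84 F [-0.4 -0.5 -1.8] tq [-0.13  0.11  0.04] op 0.0099
guide y 0.0761 lat out mm -0.35 t 33.03
33.5 [ 0.0023  0.0001 -0.0002] 0.005
34 [ 0.0047  0.0001 -0.0002] 0.0106
34.5 [ 0.0072  0.0002 -0.0002] 0.0161
```

View pics/w9.png

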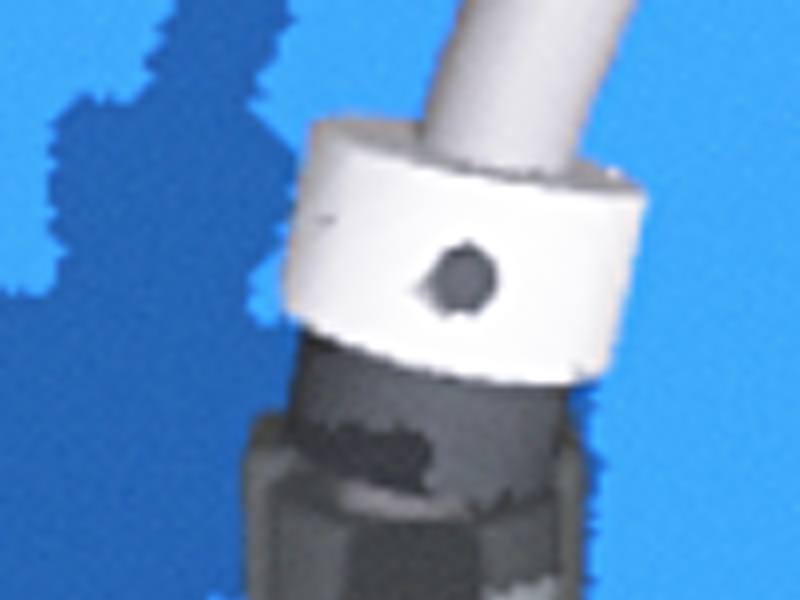

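The sleeve face is nearly at the tube mouth, with a gap of about 1–2 mm. I'll creep forward while watching the force.

```bash
python3 -m crank '[[[-1,0.0005,0,0,0,0,0.001],[-1,0.001,0,0,0,0,0.002],[-1,0.0015,0,0,0,0,0.003],[-1,0.002,0,0,0,0,0.004],[-1,0.0025,0.0001,0,0,0,0.005]]]';python3 -c "
from h import *
path([34,34.5])"
```

```text
t: 13.62
tool_pos: [0.5022, 0.1091, 0.1055]
orientation: [2.865, 1.288, -0.003]
force: [-5.6, -3.1, 1.3]
opening: 0.01
gripper_force: 30.0
t 13.72 pos [0.5021 0.1091 0.1055] sd mm [0.01 0.01 0.01] h 48.4 F [-4.8 -3.3  1.4] tq [-0.83  1.02 -0.04] op 0.0097
guide y 0.0766 lat out mm -0.26 t 33.24
34 [ 0.0037  0.0003 -0.0005] 0.0057
34.5 [ 0.0062  0.0003 -0.0005] 0.0112
```

Contact at about 5.7 N along the rod. A touch more should bring it to about 8 N, then I hold.

```bash
python3 -m crank '[[[-1,0.0003,0,0,0,0,0],[-1,0.0006,0,0,0,0,0],[-1,0.0006,0,0,0,0,0],[-1,0.0006,0,0,0,0,0],[-1,0.0006,0,0,0,0,0]]]';python3 -c "
from h import *
path([])"
```

```text
t: 14.4
tool_pos: [0.5022, 0.1091, 0.1054]
orientation: [2.865, 1.288, -0.003]
force: [-6.0, -5.7, 1.6]
opening: 0.0101
gripper_force: 30.0
t 14.5 pos [0.5022 0.1091 0.1054] sd mm [0. 0. 0.] h 48.4 F [-5.6 -5.1  1.5] tq [-0.96  1.17  0.  ] op 0.0098
guide y 0.0766 lat out mm -0.25 t 33.26
```

```bash
python3 -m crank '[[[-1,0.0001,0,0,0,0,0],[-1,0.0001,0,0,0,0,0],[-1,0.0001,0,0,0,0,0],[-1,0.0001,0,0,0,0,0],[-1,0.0001,0,0,0,0,0]]]';python3 -m crank '[[[-1,0,0,0,0,0,0],[-1,0,0,0,0,0,0],[-1,0,0,0,0,0,0],[-1,0,0,0,0,0,0],[-1,0,0,0,0,0,0]]]';python3 -c "
from h import *
path([])"
```

```text
t: 15.18
tool_pos: [0.5022, 0.1091, 0.1054]
orientation: [2.865, 1.288, -0.003]
force: [-5.7, -4.6, 2.3]
opening: 0.0096
gripper_force: 30.0
t: 15.8
tool_pos: [0.5022, 0.1091, 0.1054]
orientation: [2.865, 1.288, -0.003]
force: [-6.2, -5.5, 1.2]
opening: 0.0096
gripper_force: 30.0
t 15.9 pos [0.5022 0.1091 0.1054] sd mm [0.02 0.02 0.01] h 48.4 F [-5.7 -5.1  1.5] tq [-0.97  1.23 -0.02] op 0.0096
guide y 0.0767 lat out mm -0.23 t 33.27
```

```bash
python3 -m crank '[[[-1,-0.0004,0,0,0,0,0],[-1,-0.0008,0,0,0,0,0],[-1,-0.001,0,0,0,0,0],[-0.8,-0.001,0,0,0,0,0],[-0.6,-0.001,0,0,0,0,0]]]' 10;python3 -m crank '[[[-0.4,0,0,0,0,0,0],[-0.2,0,0,0,0,0,0],[-0.2,0,0,0,0,0,0],[-0.2,0,0,-0.01,0,0,0],[-0.2,0,0,-0.03,0,0,0]]]';python3 -m crank '[[[-0.2,0,0,-0.04,0,0,0],[-0.2,0,0,-0.08,0,0,0],[-0.2,-0.02,0,-0.12,0,0,0],[-0.2,-0.06,0,-0.16,0,0,0],[-0.2,-0.08,0,-0.18,0,0,0]]]';python3 -c "
from h import *
p,h,im=path([])
cv2.imwrite('pics/w10.png',cv2.resize(im[50:250,220:420,::-1],(600,600),interpolation=2))
"
```

```text
t: 16.58
tool_pos: [0.5037, 0.1099, 0.1063]
orientation: [2.865, 1.288, 0.004]
force: [-0.8, 0.2, 0.3]
opening: 0.0156
gripper_force: 0.0
t: 17.2
tool_pos: [0.5024, 0.1094, 0.1208]
orientation: [-2.865, -1.288, 0.001]
force: [1.4, 0.1, -0.1]
opening: 0.0371
gripper_force: 0.0
t: 17.82
tool_pos: [0.4764, 0.0791, 0.2127]
orientation: [2.865, 1.287, 0.004]
force: [-0.2, 0.3, -1.1]
opening: 0.0372
gripper_force: 0.0
t 17.93 pos [0.4765 0.0789 0.2128] sd mm [0.13 0.24 0.47] h 48.38 F [0.5 0.1 0.4] tq [-0.03  0.1   0.04] op 0.0367
guide y 0.0431 lat out mm 4.56 t 17.35
```

View pics/w10.png

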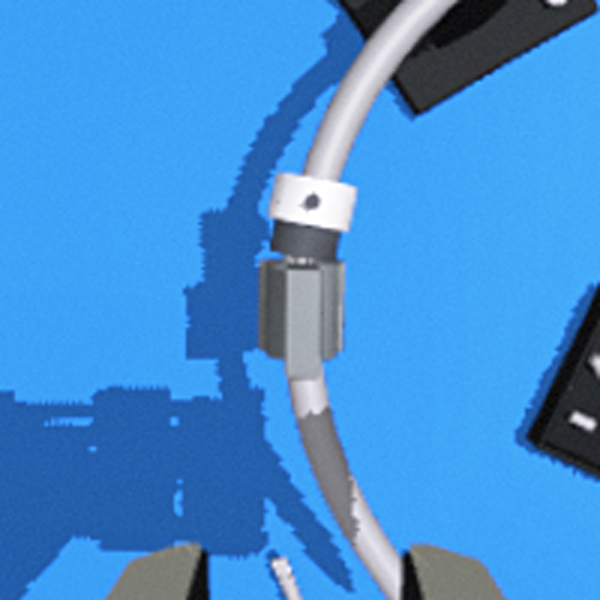

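The carriage hangs upright on the rod, but a thin slit of rod (about 1 mm) shows between it and the sleeve at crop (300,260). It came back slightly because I eased off before opening. I'll regrip, press it home again and release under load.

That is 12 pictures viewed, over the limit of 10, so I'll look at no more and rely on numbers from here.

```bash
python3 -c "
from h import *
p,h,im=avg(3)
togo([.5015,.1083,.106],48.4,(p,h))"
```

```text
t 18.07 pos [0.4762 0.0795 0.2106] sd mm [0.21 0.11 0.53] h 48.39 F [ 0.8 -0.2 -0.5] tq [-0.08  0.1  -0.04] op 0.037
shift [ 0.0766 -0.0004  0.2091] turn [ 0.      0.     -0.0001]
```

```bash
python3 -m crank '[[[-0.2,0.05,0,0.04,0,0,0],[-0.2,0.077,0,0.08,0,0,0],[-0.2,0.077,0,0.13,0,0,0],[-0.2,0.077,0,0.18,0,0,0],[-0.2,0.077,0,0.2,0,0,0]]]';python3 -m crank '[[[-0.2,0,0,0.009,0,0,0],[-0.2,0,0,0.009,0,0,0],[-0.6,0,0,0.009,0,0,0],[-1,0,0,0.009,0,0,0],[-1,0,0,0.009,0,0,0]]]' 20;python3 -m crank '[[[-1,0,0,0,0,0,0],[-1,0,0,0,0,0,0],[-1,0,0,0,0,0,0],[-1,0,0,0,0,0,0],[-1,0,0,0,0,0,0]]]';python3 -c "
from h import *
path([33.25])"
```

```text
t: 18.75
tool_pos: [0.5001, 0.1084, 0.108]
orientation: [-2.864, -1.288, 0.006]
force: [0.4, -0.2, -0.9]
opening: 0.0373
gripper_force: 0.0
t: 19.38
tool_pos: [0.5019, 0.1083, 0.1066]
orientation: [2.865, 1.288, 0.001]
force: [-0.3, 0.2, -0.4]
opening: 0.012
gripper_force: 0.0
t: 20.0
tool_pos: [0.5018, 0.1082, 0.1065]
orientation: [2.865, 1.288, 0.001]
force: [-0.5, -1.3, 5.3]
opening: 0.0099
gripper_force: 20.0
t 20.1 pos [0.5018 0.1082 0.1065] sd mm [0.   0.02 0.01] h 48.42 F [-0.6 -0.9  5.4] tq [-0.21  0.42 -0.02] op 0.0097
guide y 0.0757 lat out mm -0.57 t 32.9
33.25 [ 0.0017 -0.0003  0.0015] -0.0025
```

```bash
python3 -m crank '[[[-1,0,0,-0.0005,0,0,0],[-1,0,0,-0.001,0,0,0],[-1,0.0005,0,-0.001,0,0,0],[-1,0.001,0,-0.001,0,0,0],[-1,0.0014,0,-0.001,0,0,0.002]]]';python3 -c "
from h import *
path([33.25])"
```

```text
t: 20.78
tool_pos: [0.5019, 0.1085, 0.1065]
orientation: [2.867, 1.283, -0.001]
force: [-1.6, -3.0, 2.9]
opening: 0.0099
gripper_force: 20.0
t 20.88 pos [0.5019 0.1085 0.1065] sd mm [0.01 0.02 0.02] h 48.22 F [-1.4 -3.7  3.2] tq [-0.81  0.37 -0.06] op 0.0096
guide y 0.076 lat out mm -0.43 t 32.98
33.25 [ 0.0013 -0.0001  0.0016] -0.0047
```

```bash
python3 -m crank '[[[-1,0.0004,0,-0.0003,0,0,0],[-1,0.0008,0,-0.0003,0,0,0],[-1,0.001,0,-0.0003,0,0,0],[-1,0.001,0,-0.0003,0,0,0],[-1,0.001,0,-0.0003,0,0,0]]]';python3 -c "
from h import *
path([33.25])"
```

```text
t: 21.55
tool_pos: [0.502, 0.1087, 0.1066]
orientation: [2.867, 1.283, -0.002]
force: [-1.6, -5.6, 3.0]
opening: 0.0098
gripper_force: 20.0
t 21.65 pos [0.502  0.1087 0.1065] sd mm [0.   0.02 0.01] h 48.23 F [-2.3 -5.8  2.8] tq [-1.16  0.7  -0.08] op 0.0099
guide y 0.0762 lat out mm -0.37 t 33.07
33.25 [0.0009 0.0001 0.0017] -0.0046
```

```bash
python3 -m crank '[[[-1,0.0005,0,0,0,0,-0.001],[-1,0.001,0,0,0,0,-0.001],[-1,0.001,0,0,0,0,-0.001],[-1,0.001,0,0,0,0,-0.001],[-1,0.001,0,0,0,0,-0.001]]]';python3 -m crank '[[[-1,0,0,0,0,0,0],[-1,0,0,0,0,0,0],[-1,0,0,0,0,0,0],[-1,0,0,0,0,0,0],[-1,0,0,0,0,0,0]]]';python3 -c "
from h import *
path([33.25])"
```

```text
t: 22.32
tool_pos: [0.502, 0.1088, 0.1065]
orientation: [2.866, 1.285, -0.003]
force: [-3.6, -6.7, 4.3]
opening: 0.0095
gripper_force: 20.0
t: 22.95
tool_pos: [0.502, 0.1088, 0.1065]
orientation: [2.866, 1.285, -0.003]
force: [-4.7, -7.3, 4.5]
opening: 0.01
gripper_force: 20.0
t 23.05 pos [0.5021 0.1088 0.1065] sd mm [0.02 0.01 0.02] h 48.31 F [-4.3 -6.9  4.4] tq [-1.47  0.95 -0.03] op 0.0098
guide y 0.0763 lat out mm -0.37 t 33.13
33.25 [0.0006 0.     0.0016] -0.0036
```

Pressed at 8 N for over a second. Now I release without easing off.

```bash
python3 -m crank '[[[-0.2,0,0,0,0,0,0],[-0.2,0,0,0,0,0,0],[-0.2,0,0,0,0,0,0],[-0.2,0,0,0,0,0,0],[-0.2,0,0,0,0,0,0]]]';python3 -m crank '[[[-0.2,0,0,-0.02,0,0,0],[-0.2,0,0,-0.05,0,0,0],[-0.2,0,0,-0.1,0,0,0],[-0.2,-0.04,0,-0.16,0,0,0],[-0.2,-0.077,0,-0.21,0,0,0]]]';python3 -m crank '[[[-0.2,0,0,0,0,0,0],[-0.2,0,0,0,0,0,0],[-0.2,0,0,0,0,0,0],[-0.2,0,0,0,0,0,0],[-0.2,0,0,0,0,0,0]]]';python3 - <<'E'
from h import *
p,h,im=avg(3);where(p)
cv2.imwrite('pics/w11.png',im[...,::-1])
a=cv2.imread('pics/w10.png');b=cv2.resize(im[50:250,220:420,::-1],(600,600),interpolation=2)
for n,m in(('before',a),('after',b)):
    for c in (290,300,312,325): print(n,c,m[200:300:4,c].mean(-1).astype(int).tolist())
E
```

```text
t: 23.72
tool_pos: [0.5028, 0.1096, 0.1068]
orientation: [-2.866, -1.286, -0.0]
force: [0.3, 0.5, 0.7]
opening: 0.0375
gripper_force: 0.0
t: 24.35
tool_pos: [0.4774, 0.0806, 0.2144]
orientation: [2.865, 1.286, 0.003]
force: [0.6, -0.3, 0.2]
opening: 0.037
gripper_force: 0.0
t: 24.98
tool_pos: [0.4769, 0.0809, 0.2111]
orientation: [-2.866, -1.286, 0.002]
force: [0.5, -0.2, -0.3]
opening: 0.0369
gripper_force: 0.0
t 25.07 pos [0.477  0.0809 0.2113] sd mm [0.06 0.03 0.13] h 48.34 F [ 0.2  0.2 -0.3] tq [-0.07  0.12  0.01] op 0.0372
guide y 0.0452 lat out mm 5.01 t 18.15
before 290 [240, 242, 243, 245, 252, 224, 70, 82, 90, 91, 92, 94, 95, 92, 139, 172, 97, 94, 192, 188, 185, 186, 184, 185, 183]
before 300 [253, 222, 249, 254, 254, 249, 151, 96, 100, 103, 105, 106, 107, 106, 117, 203, 122, 86, 179, 177, 175, 176, 176, 173, 175]
before 312 [101, 95, 157, 255, 253, 255, 214, 101, 110, 108, 105, 108, 104, 104, 101, 148, 101, 88, 176, 183, 179, 178, 179, 178, 177]
before 325 [255, 255, 253, 252, 251, 252, 255, 158, 93, 94, 95, 93, 89, 90, 83, 85, 119, 153, 149, 150, 147, 149, 150, 148, 147]
after 290 [236, 236, 237, 240, 241, 247, 206, 77, 75, 85, 84, 86, 87, 88, 89, 109, 133, 100, 74, 115, 139, 140, 140, 138, 142]
after 300 [244, 248, 245, 250, 250, 252, 248, 135, 91, 98, 99, 98, 101, 105, 99, 110, 133, 96, 73, 146, 176, 175, 174, 176, 171]
after 312 [171, 106, 103, 137, 229, 255, 255, 183, 105, 108, 109, 110, 108, 108, 105, 112, 134, 116, 70, 145, 183, 178, 177, 176, 176]
after 325 [250, 211, 251, 255, 254, 253, 253, 255, 164, 90, 101, 100, 99, 93, 95, 91, 90, 120, 152, 125, 133, 130, 133, 129, 128]
```

The bright slit (203) has dropped to about 133, so the gap has closed, and the robot is clear. Handing in.

```bash
python3 -c "
from plant import *
print(close_job())"
```

```text
the job is handed in; nothing more can be done
None
```

The carriage is on the rod at the buffer sleeve, upright when last seen, pressed at about 8 N for over a second, then released; I handed the job in at about 25 s, with no verdict shown. After the first press (about 7.6 N) it came back about 1 mm, so I regripped and pressed again. I also viewed 12 pictures against the limit of 10, so that final seating was checked by pixel values only, and I did not re-check the other bench items.

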